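# Free the seized clamp screw on the turbo

## Robot

A 6-joint arm with a two-finger parallel gripper is mounted at the origin on the work surface. World frame = base frame: x ahead of the robot, y to its left, z up, the work surface at z = 0. Lengths are in m, angles in rad, forces in N, time in s.
With the tool pointing down it reaches from about 0.3 to 0.75 m from the base axis. Payload 8.5 kg.
Tool frame: the origin (TCP) lies where the fingers leave the gripper's body, on its centre line; the fingertips stand 73 mm ahead of it and the grasp point (between the pads) lies 54 mm ahead of it; x points along the fingers, y is the direction in which the jaws open and shut, and the axes are right-handed (so a half turn about x gives the same grasp; the last joint's range is limited). The gripper opens to 85 mm and grips with 20 to 120 N. Pads are 22 mm wide; open, the fingers measure 114 mm over their backs; the gripper's body (76 mm by 85 mm) begins 54 mm behind the grasp point. The pads swing forward as they close: fully open they stand 13 mm farther back than shut.
Start: joints at [0.914, 0.381, 1.297, -0, 1.464, -0.215], TCP at [0.235, 0.497, 0.304] pointing down, gripper open.
Joint ranges: [-3.11, 3.11], [-0.89, 2.33], [0.22, 2.48], [-1.42, 4.56], [0.17, 2.85], [-2.88, 2.88]. Speed limits (rad/s): [2.39, 2.39, 3.14, 3.14, 3.14, 3.14].

## Interface

Orientations are given as a rotation vector (axis times angle).
In Python, from rig import telemetry, cams, ctrl gives the robot as it stands. The module is installed in compiled form; this text tells all that it offers.
- The arm moves only by the tool apply_moves, never from a script. Its argument "motion" is a list of rows, each a list of 2 entries, a list of its own where there are three numbers: the shift along the tool's x, y, z in m, then the turn, a rotation vector about the tool's x, y, z in rad. In form: [[[x, y, z], [rx, ry, rz]], ...]. A call has 1 to 12 rows; each row is the pose to reach, as a shift and turn from the pose commanded when the call began, along the tool's axes at that moment; what a row does not reach only later rows make up. A row lasts 1/10 s, in which the tool goes at most 50 mm and 8.59 degrees, less where a joint would pass 70% of its speed; a pose out of reach is approached as far as the arm can. A call with a gripper value outside its range is refused whole. "gripper" is the finger opening in m, from 0 to 0.0854, set as the call begins (left out, the last holds). The fingers move at their own pace and stop on an object; "force" is the grip in N (left out, the last holds). Time passes only in rows, so rows that repeat a pose let the fingers close. It gives the time, the measured TCP pose, the force and the opening at its end, in the units of the state.
- telemetry.sense(): the state, without advancing time (a new reading comes with each control period).
- cams.read_camera(name): name is "scene" or "side" or "wrist"; returns (picture, depth): 420x560x3 uint8, red, green, blue; 420x560 float32, m along the optical axis (not along the pixel's ray), 0 where there is no reading.
- cams.get_calibration(name): a dict with "fov_y" (degrees; the focal length in pixels is half the picture's height over the tangent of half this angle, whatever the lens; pixels are square), "cx", "cy" (the principal point, pixels), "T" (4x4, takes a point from camera to world coordinates); the wrist camera has in their place "T_tool_cam" (4x4, takes a point from camera to tool coordinates, whose origin is the TCP and whose axes are the tool frame's). Camera axes: x right, y up, looking along -z (the intrinsics and any distortion apply to the point x, -y, -z); pixel columns grow to the right and rows downward; lengths in m; the calibration is good to about 2 mm. A picture is of the moment at which its call begins: read the wrist's pose just before it. get_calibration takes no time and is no camera call.
- ctrl.hand_in(): hands the job in, once; it reports no verdict.
The state is a dict: "time_s": time; "qpos": joint angles; "qvel": joint speeds; "effort": joint torques, N m; "tcp_pos": TCP position; "ee_rot": TCP orientation; "contact_force": force on the tool from outside, world axes, zero at the start; "torque": the same for the moment, N m; "grip_width": finger opening in m.
Only numpy, scipy, OpenCV 4.12 (cv2) and the standard library are available. Lean on these libraries where they do the work, as an engineer would, in place of code of your own. Each camera call takes 0.05 s, during which the arm holds its last target. There are 200 camera calls.

## Task

The clamp screw on top of the turbo (the snail-shaped casting with the side outlet) is rusted in and gives only a little either way. Grip its wing head, rock it back and forth in small arcs, right up to where it stops on each side, until it breaks free, then turn it anticlockwise (seen from above) to its open stop and let go. Leave the screws on the round strainer and the square pump as they are.

Things in the scene. Friction and masses are not known exactly. Their poses are not given: they have to be found in the camera images.
- turbo_screw_grip (a point): Centre of the turbo screw's rusty wing head, on its upright axis, 136 mm above the table; turns with it. Wing 64 mm long (point y), 14 thick (x), 24 high (z up), on a 12 mm stem; 24 mm of free height below the wing, nothing beside it. The turbo: a grey cast snail housing, 100 mm high, 175 mm across, flanged side outlet, fixed in any of three places in a row across the table.
- turbo_screw (a joint): Screw angle, rad, anticlockwise from above (loosening) positive; starts near 0; needs 0.15 N m, stays where left. Seized, it stops hard at +-0.31. Swung beyond 0.22 each way, with 0.3 s at each end, it comes free after anticlockwise, clockwise, anticlockwise, clockwise (one swing more if begun clockwise). Free, it turns to its open stop at 1.15; clockwise still stops at -0.31.
- strainer_screw (a joint): Angle (rad, anticlockwise positive, starts near 0) of the same kind of wing screw on the lid of the strainer, a plain round ribbed drum 92 mm high and 156 mm across: not to be turned.
- pump_screw (a joint): Angle (rad, anticlockwise positive, starts near 0) of the same kind of wing screw on the pump, a square block 86 mm high and 135 mm wide: not to be turned.

How it is judged:
By the outcome, as a careful person would: the job done as asked, in the order asked, and still so for the second after the job is handed in, with the robot touching nothing.
It also fails if it takes over 42 s, if anything falls off the work surface, if the arm or the gripper's body presses on something with over 40 N, if the wrist force passes 120 N, or if a joint passes its speed limit or range.

## Working session

There is one attempt and no reset: what is moved stays moved. The work goes in short steps, Python scripts to look and compute and a tool call to move; the robot and the scene stay as the last step left them, time stands still between calls to the robot, and variables do not carry over. Pictures are saved under pics/ and viewed, about 8 in all and at most 12, crops included, and the job is handed in when it is done.

Besides the shell and the picture viewer there is one more tool, called after "Emit:" as name(argument=value, ...) on one line, values as JSON. apply_moves: Moves the arm, as the interface text tells. Its arguments: {"type":"object","properties":{"motion":{"type":"array","items":{"type":"array"}},"gripper":{"type":"number"},"force":{"type":"number"}},"required":["motion"]}

```bash
mkdir -p pics; cat > h.py <<'E'
import numpy as np, cv2
from scipy.spatial.transform import Rotation as R
from rig import telemetry, cams, ctrl
def grab(n):
    s=telemetry.sense(); p,d=cams.read_camera(n); c=cams.get_calibration(n)
    if n=="wrist":
        M=np.eye(4); M[:3,:3]=R.from_rotvec(s["ee_rot"]).as_matrix(); M[:3,3]=s["tcp_pos"]; T=M@np.array(c["T_tool_cam"])
    else: T=np.array(c["T"])
    return p,d,c,T
def world(d,c,T):
    f=d.shape[0]/2/np.tan(np.radians(c["fov_y"])/2)
    v,u=np.mgrid[:d.shape[0],:d.shape[1]]
    P=np.stack([(u-c["cx"])/f*d,-(v-c["cy"])/f*d,-d],-1)
    return P@T[:3,:3].T+T[:3,3]
E
python3 - <<'E'
from h import *
s=telemetry.sense(); print(s, R.from_rotvec(s["ee_rot"]).as_matrix().round(3))
ims=[]
for n in ("scene","side","wrist"):
    p,d,c,T=grab(n); np.savez(f"{n}.npz",p=p,d=d,T=T); ims.append(p)
    print(n,{k:v for k,v in c.items() if k not in("T",)},T.round(3), (d>0).mean())
cv2.imwrite("pics/a.png",ims[0][:,:,::-1]);cv2.imwrite("pics/b.png",np.vstack([ims[1]])[:,:,::-1]);cv2.imwrite("pics/c.png",ims[2][:,:,::-1])
E
```

```text
{'time_s': 0.0, 'qpos': array([ 9.13693040e-01,  3.81231925e-01,  1.29825202e+00, -4.46543992e-05,
        1.46361467e+00, -2.15292684e-01]), 'qvel': array([-0.00041703,  0.00052312, -0.00050045,  0.00026109,  0.00068203,
        0.0023614 ]), 'effort': array([-2.62766935e-04, -4.48456693e+01, -2.31274492e+01, -2.33989995e-04,
        4.77488691e-03,  1.99898244e-05]), 'tcp_pos': array([0.23505756, 0.49703545, 0.30329536]), 'ee_rot': array([ 0.34541625,  1.54348229, -0.34760449]), 'contact_force': array([0.10059389, 0.7367501 , 0.10758366]), 'torque': array([-0.01360393,  0.00469338,  0.03785787]), 'grip_width': 0.08515547924824629} [[-0.001  0.428  0.904]
 [-0.001  0.904 -0.428]
 [-1.    -0.001 -0.   ]]
scene {'fov_y': 43.10489506953087, 'cx': 284.30229473775137, 'cy': 217.5671415909934} [[-0.876 -0.364  0.315  0.967]
 [ 0.481 -0.644  0.595  0.732]
 [-0.014  0.673  0.74   1.05 ]
 [ 0.     0.     0.     1.   ]] 0.9961607142857143
side {'fov_y': 52.426891391611, 'cx': 268.77447194300566, 'cy': 204.00710909037446} [[-0.983  0.118 -0.138  0.421]
 [-0.18  -0.72   0.67   0.582]
 [-0.02   0.684  0.729  0.815]
 [ 0.     0.     0.     1.   ]] 0.9959353741496598
wrist {'fov_y': 65.49570405701571, 'cx': 279.38445109078475, 'cy': 208.11209242756436, 'T_tool_cam': array([[-7.26731625e-04,  3.10088023e-01, -9.50707573e-01,
        -7.02632284e-02],
       [ 9.99999402e-01,  1.00253586e-03, -4.37418233e-04,
         9.39563185e-04],
       [ 8.17480283e-04, -9.50707323e-01, -3.10088566e-01,
        -7.98779614e-02],
       [ 0.00000000e+00,  0.00000000e+00,  0.00000000e+00,
         1.00000000e+00]])} [[ 0.428 -0.859 -0.28   0.163]
 [ 0.904  0.407  0.133  0.532]
 [-0.001 -0.31   0.951  0.374]
 [ 0.     0.     0.     1.   ]] 0.9959863945578231
```

View pics/a.png

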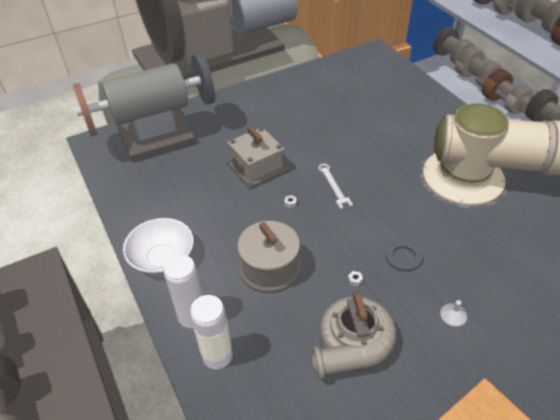

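View pics/b.png

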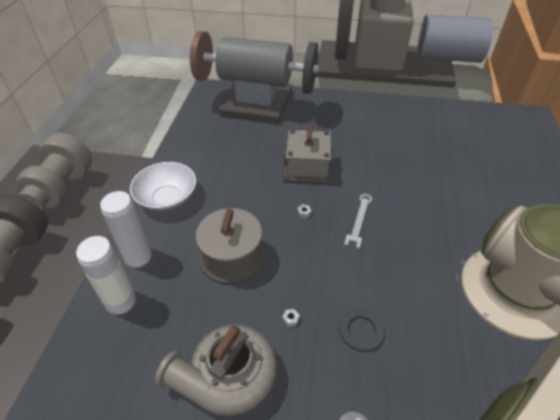

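The scene view shows the turbo at about (358,335) with its rusty wing at (361,306). In the side view the wing is at (227,343). The strainer and pump are the other two housings. Next I'll measure the wing from colour and depth.

```bash
python3 - <<'E'
from h import *
for n,(u,v) in (("scene",(361,306)),("side",(227,343)),("wrist",(None,None))):
    z=np.load(n+".npz"); c=cams.get_calibration(n); W=world(z["d"],c,z["T"]); p=z["p"].astype(int)
    m=(p[...,0]-p[...,2]>25)&(p[...,0]>1.35*p[...,1])&(W[...,2]>0.115)&(W[...,2]<0.165)&(z["d"]>0)
    k,l,st,ce=cv2.connectedComponentsWithStats(m.astype(np.uint8))
    for i in range(1,k):
        if st[i,4]>40:
            P=W[l==i]; q=P[P[:,2]>0.141]
            if len(q)<10:q=P
            r=cv2.minAreaRect(q[:,:2].astype(np.float32)*1000)
            e,V=np.linalg.eigh(np.cov(q[:,:2].T)); 
            print(n,ce[i].round(),st[i,4],P.min(0).round(3),P.max(0).round(3),"rect",np.round(r[0],1),np.round(r[1],1),"long dir deg",np.degrees(np.arctan2(V[1,1],V[0,1])).round(1), 'ztop',np.percentile(q[:,2],90).round(3))
E
```

```text
scene [472. 392.] 68 [0.452 0.52  0.126] [0.521 0.539 0.136] rect [485.9 531. ] [70.5 12.5] long dir deg -171.5 ztop 0.133
```

View pics/c.png

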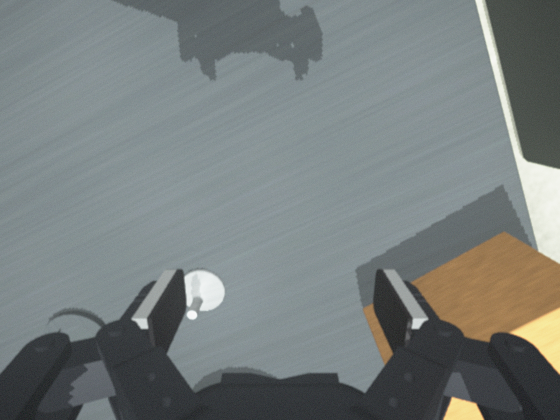

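The wrist view shows only the table, so it doesn't help yet. I'll check what depth and colour read at the wing pixels.

```bash
python3 - <<'E'
from h import *
for n,pts in (("scene",[(361,306),(357,335),(266,232),(255,135),(454,314),(355,277),(300,330),(470,185)]),("side",[(227,343),(228,222),(310,132),(291,317),(352,415)])):
    z=np.load(n+".npz"); c=cams.get_calibration(n); W=world(z["d"],c,z["T"])
    for u,v in pts: print(n,u,v,z["p"][v,u],z["d"][v,u].round(3),W[v,u].round(3))
E
```

```text
scene 361 306 [139 105  85] 1.057 [0.564 0.29  0.148]
scene 357 335 [107  98  96] 1.076 [0.586 0.316 0.092]
scene 266 232 [122  93  78] 1.203 [0.636 0.017 0.138]
scene 255 135 [114  88  74] 1.445 [ 0.5   -0.31   0.133]
scene 454 314 [212 210 215] 1.186 [0.34  0.347 0.023]
scene 355 277 [59 59 60] 1.259 [0.475 0.154 0.022]
scene 300 330 [102 105 111] 1.187 [0.654 0.205 0.003]
scene 470 185 [153 141 126] 1.445 [0.037 0.058 0.033]
side 227 343 [95 74 62] 0.702 [0.558 0.288 0.147]
side 228 222 [81 64 55] 0.897 [0.625 0.023 0.136]
side 310 132 [101  78  65] 0.0 [0.421 0.582 0.815]
side 291 317 [49 50 51] 0.876 [0.469 0.154 0.017]
side 352 415 [133 133 138] 0.75 [0.337 0.32  0.011]
```

```bash
cat > wing.py <<'E'
from h import *
def wing(n,p,d,c,T,near=None):
    W=world(d,c,T); p=p.astype(int)
    m=(p[...,0]>1.33*p[...,2])&(p[...,0]>1.15*p[...,1])&(W[...,2]>0.118)&(W[...,2]<0.17)&(d>0)
    k,l,st,ce=cv2.connectedComponentsWithStats(m.astype(np.uint8))
    for i in range(1,k):
        if st[i,4]<60: continue
        P=W[l==i]; q=P[P[:,2]>0.141]
        if len(q)<30: q=P
        if near is not None and np.hypot(*(q[:,:2].mean(0)-near))>0.06: continue
        r=cv2.minAreaRect(q[:,:2].astype(np.float32)*1000); e,V=np.linalg.eigh(np.cov(q[:,:2].T))
        print(n,ce[i].round(),st[i,4],len(q),"mean",q.mean(0).round(4),"rect",np.round(r[0],1),np.round(r[1],1),"dir",np.degrees(np.arctan2(V[1,1],V[0,1])).round(1),"z",np.percentile(P[:,2],[5,50,95]).round(3))
        # ray cast on the wing's top plane z=.148 not needed: depth is good
E
python3 - <<'E'
from wing import *
for n in("scene","side"):
    z=np.load(n+".npz"); wing(n,z["p"],z["d"],cams.get_calibration(n),z["T"])
E
```

```text
scene [255. 134.] 103 103 mean [ 0.497  -0.3188  0.1306] rect [ 495.9 -320.7] [13.  59.6] dir 95.3 z [0.121 0.132 0.138]
scene [268. 233.] 149 149 mean [0.6329 0.0212 0.1374] rect [632.1  17.2] [12.7 58.4] dir 91.9 z [0.129 0.139 0.143]
scene [360. 306.] 217 181 mean [0.5647 0.2876 0.1473] rect [563.4 286.6] [59.9 14.4] dir 70.7 z [0.136 0.147 0.151]
scene [484. 405.] 1953 1953 mean [0.4844 0.5574 0.1307] rect [500.4 574.8] [125.9  95.9] dir 157.0 z [0.128 0.131 0.133]
side [198.  66.] 188 105 mean [ 0.8722 -0.5754  0.1552] rect [ 874.6 -583.8] [61.2 15.2] dir 78.2 z [0.121 0.143 0.167]
side [309. 132.] 60 60 mean [ 0.4921 -0.3171  0.1315] rect [ 492.4 -321.5] [ 8.  58.5] dir 95.6 z [0.124 0.132 0.135]
side [226. 221.] 140 140 mean [0.6281 0.0218 0.1373] rect [629.1  17.3] [11.8 57.2] dir 91.8 z [0.13  0.138 0.141]
side [225. 343.] 355 297 mean [0.5618 0.2864 0.1464] rect [561.9 284.4] [60.3 14.4] dir 68.7 z [0.136 0.146 0.149]
```

The turbo wing is at about (0.563, 0.286) with its long axis at about 70°. I'll set the jaw axis to −20°, which puts J6 near 0.8 and leaves room for the anticlockwise turn. First I'll go above it and look.

Emit:
apply_moves(motion=[[[0,-0.006,0.045],[0.14,0,0]],[[0,-0.012,0.09],[0.28,0,0]],[[0,-0.018,0.135],[0.42,0,0]],[[0,-0.024,0.18],[0.56,0,0]],[[0,-0.03,0.225],[0.7,0,0]],[[0,-0.036,0.27],[0.84,0,0]],[[0,-0.041,0.315],[0.98,0,0]],[[0,-0.046,0.355],[1.12,0,0]],[[0,-0.05,0.387],[1.26,0,0]],[[0,-0.05,0.387],[1.4,0,0]],[[0,-0.05,0.387],[1.48,0,0]],[[0,-0.05,0.387],[1.48,0,0]]], gripper=0.06)

```text
time_s: 1.35
tcp_pos: [0.5638, 0.2863, 0.3035]
ee_rot: [1.463, 1.022, -1.464]
contact_force: [-0.3, -1.5, -0.6]
grip_width: 0.0601
```

```bash
cat > look.py <<'E'
import sys
from wing import *
p,d,c,T=grab("wrist"); s=telemetry.sense(); M=R.from_rotvec(s["ee_rot"]).as_matrix()
print(s["time_s"],s["tcp_pos"].round(4),M.round(3).tolist(),s["qpos"].round(3),s["contact_force"].round(1),s["torque"].round(2),s["grip_width"])
wing("wrist",p,d,c,T,np.array([.563,.286])); cv2.imwrite(sys.argv[1],p[:,:,::-1])
E
python3 look.py pics/d.png
```

```text
1.4 [0.5636 0.2865 0.3036] [[-0.001, 0.94, -0.342], [-0.0, -0.342, -0.94], [-1.0, -0.001, 0.0]] [0.283 0.529 1.048 0.    1.565 0.632] [0.1 0.1 0.3] [ 0.01  0.08 -0.05] 0.060233053427338056
wrist [278. 216.] 1376 1331 mean [0.5621 0.2867 0.1474] rect [561.3 284.2] [59.7 13.2] dir 69.9 z [0.142 0.148 0.149]
```

View pics/d.png

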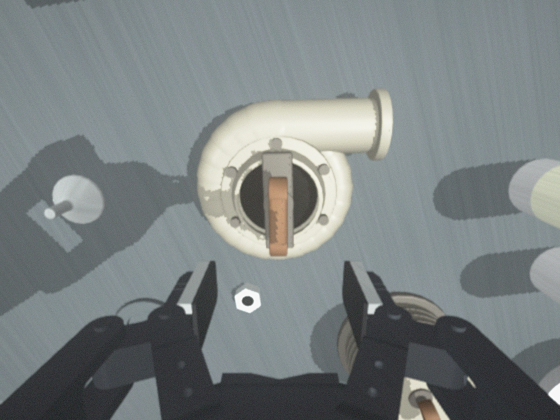

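The wrist view shows the turbo centred, with its wing at (278,216) between the jaws and aligned with them. I'll go down 113 mm, then close.

Emit:
apply_moves(motion=[[[0.04,-0.0015,0.001],[0,0,0]],[[0.08,-0.0015,0.001],[0,0,0]],[[0.105,-0.0015,0.001],[0,0,0]],[[0.113,-0.0015,0.001],[0,0,0]],[[0.113,-0.0015,0.001],[0,0,0]]])

```text
time_s: 1.9
tcp_pos: [0.5617, 0.2862, 0.1905]
ee_rot: [1.461, 1.024, -1.463]
contact_force: [-0.1, 0.6, -0.0]
grip_width: 0.0599
```

Emit:
apply_moves(motion=[[[0,0,0],[0,0,0]],[[0,0,0],[0,0,0]],[[0,0,0],[0,0,0]],[[0,0,0],[0,0,0]],[[0,0,0],[0,0,0]],[[0,0,0],[0,0,0]]], gripper=0.0, force=60)

```text
time_s: 2.5
tcp_pos: [0.5622, 0.2861, 0.1922]
ee_rot: [1.464, 1.021, -1.461]
contact_force: [-0.6, -0.1, 6.6]
grip_width: 0.0131
```

```bash
python3 look.py pics/e.png
```

```text
2.55 [0.5622 0.2862 0.1922] [[0.002, 0.939, -0.344], [0.001, -0.344, -0.939], [-1.0, 0.002, -0.001]] [ 0.283  0.612  1.228 -0.     1.299  0.634] [-0.2 -1.6  6.4] [-0.05  0.23  0.06] 0.013175048427571093
wrist [279. 296.] 4253 3983 mean [0.5628 0.2889 0.1473] rect [561.8 285.4] [57.4 14.6] dir 69.9 z [0.14  0.148 0.149]
```

View pics/e.png

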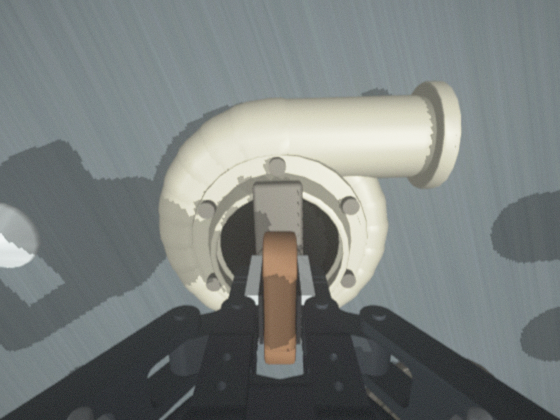

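The wing is held, with the opening at 13 mm. First swing: anticlockwise, which is negative about tool x.

Emit:
apply_moves(motion=[[[0,0,0],[-0.1,0,0]],[[0,0,0],[-0.2,0,0]],[[0,0,0],[-0.27,0,0]],[[0,0,0],[-0.3,0,0]],[[0,0,0],[-0.32,0,0]],[[0,0,0],[-0.33,0,0]],[[0,0,0],[-0.33,0,0]],[[0,0,0],[-0.33,0,0]]])

```text
time_s: 3.35
tcp_pos: [0.5611, 0.2864, 0.1921]
ee_rot: [1.224, 1.2, -1.225]
contact_force: [-5.3, 0.6, 8.4]
grip_width: 0.0129
```

```bash
python3 look.py pics/f.png
```

```text
3.4 [0.5611 0.2864 0.1921] [[-0.001, 1.0, -0.021], [0.001, -0.021, -1.0], [-1.0, -0.001, -0.001]] [2.840e-01 6.120e-01 1.229e+00 1.000e-03 1.302e+00 3.040e-01] [-6.3  0.3  9.3] [ 0.05  1.04 -0.09] 0.013198174618484432
wrist [279. 296.] 4255 3983 mean [0.5609 0.2893 0.1473] rect [560.8 285.3] [57.6 13.7] dir 88.7 z [0.14  0.148 0.149]
```

The wing followed by about 0.33 rad, but I see no clear stop torque yet. I'll press a little further.

Emit:
apply_moves(motion=[[[0,0,0],[-0.03,0,0]],[[0,0,0],[-0.06,0,0]],[[0,0,0],[-0.06,0,0]],[[0,0,0],[-0.06,0,0]]])

```text
time_s: 3.8
tcp_pos: [0.561, 0.2864, 0.1922]
ee_rot: [1.182, 1.229, -1.182]
contact_force: [-7.5, 0.3, 9.9]
grip_width: 0.013
```

```bash
python3 look.py pics/g.png
```

```text
3.85 [0.5609 0.2864 0.1922] [[-0.001, 0.999, 0.038], [0.001, 0.038, -0.999], [-1.0, -0.001, -0.001]] [2.840e-01 6.110e-01 1.229e+00 1.000e-03 1.302e+00 2.460e-01] [-7.6  0.1  9.2] [ 0.02  1.24 -0.95] 0.012940646908490826
wrist [279. 296.] 4249 3973 mean [0.5607 0.2894 0.1474] rect [560.9 285.6] [13.7 57.7] dir 91.0 z [0.14  0.148 0.149]
```

The stop shows now, with about 0.95 N m of reaction and the wing at 91°. That puts the screw's zero near 73°. Next, clockwise to the other stop.

Emit:
apply_moves(motion=[[[0,0,0],[0.12,0,0]],[[0,0,0],[0.25,0,0]],[[0,0,0],[0.38,0,0]],[[0,0,0],[0.5,0,0]],[[0,0,0],[0.6,0,0]],[[0,0,0],[0.66,0,0]],[[0,0,0],[0.69,0,0]],[[0,0,0],[0.69,0,0]],[[0,0,0],[0.69,0,0]],[[0,0,0],[0.69,0,0]],[[0,0,0],[0.69,0,0]]])

```text
time_s: 4.95
tcp_pos: [0.5631, 0.2856, 0.1922]
ee_rot: [1.673, 0.825, -1.666]
contact_force: [3.7, -2.5, 4.6]
grip_width: 0.0128
```

```bash
python3 look.py pics/h.png
```

```text
5.0 [0.5631 0.2857 0.1922] [[0.005, 0.796, -0.605], [-0.0, -0.605, -0.796], [-1.0, 0.004, -0.002]] [ 0.283  0.612  1.227 -0.002  1.298  0.933] [ 4.4 -2.3  4.5] [-0.43 -0.56  0.65] 0.012857346974116255
wrist [279. 296.] 4214 3938 mean [0.5645 0.2884 0.1473] rect [562.3 284.9] [57.9 14.6] dir 53.3 z [0.14  0.148 0.149]
```

The clockwise stop shows too, at +0.65 N m with the wing at 53°. Now the second pair of swings.

Emit:
apply_moves(motion=[[[0,0,0],[-0.12,0,0]],[[0,0,0],[-0.25,0,0]],[[0,0,0],[-0.38,0,0]],[[0,0,0],[-0.5,0,0]],[[0,0,0],[-0.6,0,0]],[[0,0,0],[-0.66,0,0]],[[0,0,0],[-0.69,0,0]],[[0,0,0],[-0.69,0,0]],[[0,0,0],[-0.69,0,0]],[[0,0,0],[-0.69,0,0]],[[0,0,0],[-0.69,0,0]]])

```text
time_s: 6.1
tcp_pos: [0.561, 0.2864, 0.1922]
ee_rot: [1.181, 1.229, -1.182]
contact_force: [-7.3, 0.2, 9.4]
grip_width: 0.0131
```

```bash
python3 look.py pics/i.png
```

```text
6.15 [0.561  0.2865 0.1922] [[-0.001, 0.999, 0.038], [0.001, 0.038, -0.999], [-1.0, -0.001, -0.001]] [2.840e-01 6.110e-01 1.229e+00 1.000e-03 1.302e+00 2.460e-01] [-8.2  1.1  9.2] [-0.03  1.29 -0.85] 0.013152791972519949
wrist [279. 296.] 4232 3954 mean [0.5606 0.2894 0.1474] rect [560.5 285.4] [14.2 57.5] dir 91.3 z [0.14  0.148 0.149]
```

Emit:
apply_moves(motion=[[[0,0,0],[0.12,0,0]],[[0,0,0],[0.25,0,0]],[[0,0,0],[0.38,0,0]],[[0,0,0],[0.5,0,0]],[[0,0,0],[0.6,0,0]],[[0,0,0],[0.66,0,0]],[[0,0,0],[0.69,0,0]],[[0,0,0],[0.69,0,0]],[[0,0,0],[0.69,0,0]],[[0,0,0],[0.69,0,0]],[[0,0,0],[0.69,0,0]]])

```text
time_s: 7.25
tcp_pos: [0.5631, 0.2857, 0.1922]
ee_rot: [1.673, 0.826, -1.665]
contact_force: [4.3, -3.0, 4.5]
grip_width: 0.0128
```

```bash
python3 look.py pics/j.png
```

```text
7.3 [0.5631 0.2857 0.1922] [[0.005, 0.796, -0.605], [-0.0, -0.605, -0.796], [-1.0, 0.004, -0.002]] [ 0.283  0.612  1.227 -0.002  1.298  0.933] [ 4.6 -2.7  4.3] [-0.49 -0.58  0.69] 0.012654786345046158
wrist [279. 295.] 4200 3932 mean [0.5646 0.2885 0.1473] rect [562.  285.5] [58. 14.] dir 53.3 z [0.14  0.148 0.149]
```

Four swings are done, so it should be free. Next I'll turn it anticlockwise towards the open stop.

Emit:
apply_moves(motion=[[[0,0,0],[-0.12,0,0]],[[0,0,0],[-0.24,0,0]],[[0,0,0],[-0.36,0,0]],[[0,0,0],[-0.48,0,0]],[[0,0,0],[-0.6,0,0]],[[0,0,0],[-0.72,0,0]],[[0,0,0],[-0.84,0,0]],[[0,0,0],[-0.96,0,0]],[[0,0,0],[-1.08,0,0]],[[0,0,0],[-1.2,0,0]],[[0,0,0],[-1.32,0,0]],[[0,0,0],[-1.4,0,0]]])

```text
time_s: 8.5
tcp_pos: [0.5587, 0.2856, 0.1921]
ee_rot: [0.634, 1.482, -0.643]
contact_force: [-21.1, -8.4, 17.8]
grip_width: 0.0131
```

Emit:
apply_moves(motion=[[[0,0,0],[-0.05,0,0]],[[0,0,0],[-0.09,0,0]],[[0,0,0],[-0.12,0,0]],[[0,0,0],[-0.12,0,0]],[[0,0,0],[-0.12,0,0]]])

```text
time_s: 9.0
tcp_pos: [0.5585, 0.2853, 0.1922]
ee_rot: [0.547, 1.507, -0.556]
contact_force: [-22.9, -7.4, 18.5]
grip_width: 0.0133
```

```bash
python3 look.py pics/k.png
```

```text
9.05 [0.5585 0.2853 0.1921] [[-0.009, 0.647, 0.762], [-0.002, 0.762, -0.647], [-1.0, -0.008, -0.005]] [ 0.284  0.61   1.233  0.     1.308 -0.583] [-22.4  -7.4  18.2] [-1.12  3.43 -1.56] 0.012906975658510728
wrist [279. 295.] 4192 3914 mean [0.5562 0.2874 0.1475] rect [559.3 284.7] [13.8 58.2] dir 137.7 z [0.14  0.148 0.149]
```

The wing is at 137.7°, 84.4° from the clockwise stop, against 83.7° expected, and stop torque shows. I'll press slightly more to make sure it is seated, back off the strain, then release.

Emit:
apply_moves(motion=[[[0,0,0],[-0.03,0,0]],[[0,0,0],[-0.03,0,0]],[[0,0,0],[-0.03,0,0]]])

```text
time_s: 9.35
tcp_pos: [0.5585, 0.2853, 0.1922]
ee_rot: [0.525, 1.513, -0.533]
contact_force: [-23.2, -7.3, 17.4]
grip_width: 0.0133
```

```bash
python3 look.py pics/l.png
```

```text
9.4 [0.5585 0.2853 0.1922] [[-0.009, 0.625, 0.78], [-0.002, 0.78, -0.625], [-1.0, -0.007, -0.006]] [ 2.840e-01  6.100e-01  1.233e+00  1.000e-03  1.308e+00 -6.120e-01] [-23.3  -7.4  18.8] [-1.18  3.48 -2.25] 0.013253636629937095
wrist [279. 295.] 4162 3895 mean [0.5561 0.2875 0.1475] rect [559.  284.8] [13.9 58.6] dir 138.0 z [0.14  0.148 0.149]
```

Torque rose to 2.25 N m with no further wing movement, so it's at the open stop. I'll relax the strain, open and retreat upward.

Emit:
apply_moves(motion=[[[0,-0.001,-0.001],[0.03,0,0]],[[0,-0.002,-0.002],[0.05,0,0]],[[0,-0.002,-0.002],[0.05,0,0]]])

```text
time_s: 9.7
tcp_pos: [0.5579, 0.2852, 0.1922]
ee_rot: [0.565, 1.498, -0.568]
contact_force: [-9.0, -3.9, 12.2]
grip_width: 0.013
```

Emit:
apply_moves(motion=[[[0,0,0],[0,0,0]],[[0,0,0],[0,0,0]],[[0,0,0],[0,0,0]],[[0,0,0],[0,0,0]],[[0,0,0],[0,0,0]]], gripper=0.06)

```text
time_s: 10.2
tcp_pos: [0.5591, 0.2858, 0.1908]
ee_rot: [0.565, 1.496, -0.565]
contact_force: [-0.8, -0.6, 0.0]
grip_width: 0.0601
```

Emit:
apply_moves(motion=[[[-0.01,0,0],[0,0,0]],[[-0.04,0,0],[0,0,0]],[[-0.08,0,0],[0,0,0]],[[-0.11,0,0],[0,0,0]],[[-0.11,0,0],[0,0,0]],[[-0.11,0,0],[0,0,0]]])

```text
time_s: 10.8
tcp_pos: [0.5589, 0.2858, 0.3016]
ee_rot: [0.565, 1.495, -0.564]
contact_force: [-0.0, -0.5, -0.3]
grip_width: 0.0598
```

```bash
python3 look.py pics/m.png; python3 - <<'E'
from wing import *
for n in("scene","side"):
    g=grab(n)
    wing(n,*g)
E
```

```text
10.85 [0.5588 0.2857 0.3004] [[-0.001, 0.661, 0.751], [-0.0, 0.751, -0.661], [-1.0, -0.001, -0.001]] [ 0.284  0.523  1.069 -0.     1.551 -0.565] [-0.9 -0.3 -0.9] [ 0.03 -0.05  0.03] 0.05986622819869079
wrist [277. 214.] 1430 1373 mean [0.558  0.2856 0.1475] rect [559.8 284.1] [13.6 59. ] dir 137.2 z [0.142 0.148 0.149]
scene [255. 134.] 103 103 mean [ 0.4968 -0.3175  0.1306] rect [ 496.5 -320.7] [15.4 59.1] dir 95.2 z [0.122 0.131 0.137]
scene [268. 233.] 148 33 mean [0.6326 0.0182 0.142 ] rect [632.9  17.8] [11.7 50.5] dir 91.0 z [0.127 0.139 0.142]
scene [360. 306.] 315 207 mean [0.5633 0.2844 0.1469] rect [562.6 283.3] [16. 59.] dir 137.2 z [0.13  0.145 0.15 ]
scene [484. 405.] 1946 1946 mean [0.4845 0.5574 0.1308] rect [483.9 543.5] [ 76. 155.] dir 157.1 z [0.128 0.131 0.133]
side [198.  66.] 193 104 mean [ 0.8722 -0.575   0.1561] rect [ 875.1 -586.7] [68.6 18. ] dir 79.7 z [0.12  0.143 0.168]
side [227. 343.] 321 297 mean [0.5594 0.2863 0.1465] rect [560.9 284.1] [14.5 60.3] dir 137.8 z [0.139 0.147 0.149]
```

View pics/m.png

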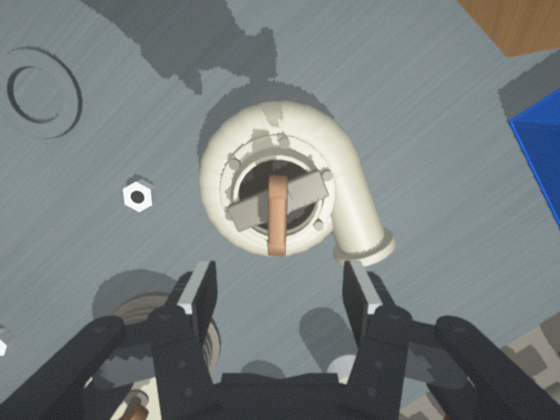

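```bash
python3 -c "
from rig import ctrl; print(ctrl.hand_in())"
```

```text
the job is handed in; nothing more can be done
None
```

The turbo screw is broken free and turned anticlockwise to its open stop. I then released it and handed the job in at about 11 s of the 42 s allowed.

- **Rocking:** I gripped the wing at (0.56, 0.286) and swung it anticlockwise, clockwise, anticlockwise, clockwise. Each swing went to its hard stop, with 0.65–0.95 N m of reaction there, and was held there for at least 0.3 s.
- **Open stop:** I turned it until the torque rose from 1.6 to 2.25 N m with almost no further wing movement. I then eased off, opened the fingers and lifted 110 mm clear, and the force reading was near zero.
- **Final angle:** After release, the three cameras put the wing at 137.2–137.8°, 83.9–84.5° from the clockwise stop. The expected travel is 83.7°.
- **Other screws:** In the scene camera the strainer and pump wings still point as they did at the start, within about 1°. The side camera's last frame did not pick them out, so it gave no second check.
- **Small disagreements:** The wing read 138.0° while gripped and 137.2° after release. The rocking range measured 0.66 rad instead of 0.62. I put both down to measurement error in the angle estimates and did not check further.

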